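# Wind a half-turned blank into the crank vice

### The job

Stand the half-turned wooden blank on the bed of the crank vice, upright and square between the open jaws, and let go of it. Then wind the crank clockwise by its black knob at a calm, steady pace, through the heavy point in every turn without letting it run back or surge, until the blank is pushed home against the stop block and gripped snugly: feel for this in the crank and stop before the soft wood is crushed. Let go of the crank and leave the other things on the bench alone.

Things in the scene. Friction and masses are not known exactly. Their poses are not given: they have to be found in the camera images.
- vice: Crank vice, fixed on the bench. Origin on the table; own z up, own +y along the bed from the dark gearbox (own y -220 to -100 mm, 120 mm high, crank on top) to the stop block (dark steel, brass face, red button). Grey bed 130 mm wide, 20 mm thick. The stop's face is somewhere at own y +98 to +115 mm, not measured. Jaw and stop tops are 70 mm above the table.
- load_spot (a point): Point on the bed's top face (20 mm above the table), own y +30 mm of the vice, between the open jaws: the blank's underside goes here, its sides square to the vice. At the start the gap between pad and stop is free at least from own y -36 to +97 mm.
- crank_axis (a point): Point on the crank's vertical axis, at the height of the middle of the knob. Turning the crank takes about 0.55 N m (6 to 8 N at the knob) all the way; friction holds it where it is left.
- knob_mid (a point): Middle of the black crank knob (half-way up): upright plastic barrel 29 mm in diameter, 52 mm high, spinning freely on its pin, 75 mm from the crank axis, about 183 mm above the table. Hold it firmly (about 30 N) or it slips. The crank arm's top is 29 mm below this point; nothing in the knob's circle stands higher than the arm.
- crank (a joint): Crank angle, rad, growing clockwise seen from above: closes the jaw 8 mm per rad. At 0 the arm points to the vice's own -y, at pi/2 to its -x; starts at -0.5 to 1.5. Heavy points at 3.0 and 9.28 (a brass lobe rides over a sprung roller): about 10 N more at the knob from 0.4 before, then pushing on for 0.4. Blank meets pad and stop at 10.9 to 13.2. Keep between -1.5 and 4.5 rad/s.
- pad: Brass pad of the moving jaw, 80 mm wide, face 4 mm beyond its origin towards own +y. Sprung, 30 N/mm: with the blank against the stop, grip grows about 200 N per rad of crank, and the knob's resistance by 1.07 N per 10 N of grip. A snug grip is 20 to 80 N (2 to 8.5 N more at the knob than in free winding); above 110 N the wood is crushed.
- blank: Half-turned blank of pale wood, 150 to 310 g: a square foot 60 x 60 mm and 50 mm high, and on it a round turned neck 40 mm in diameter and 50 mm high with a dark line. Origin: centre of its underside; its own x and y are square to the foot's sides.
- blank_grip (a point): Centre of the blank's round neck, 75 mm above its underside: where to grasp it. The neck starts 25 mm below this point.
- wax_tin: Yellow tin of wax, 60 mm across, 55 mm high: leave alone; it may stand beside the blank.
- bowl: Finished wooden bowl, 130 mm across: leave alone.
- glue: White bottle with an orange cap, 54 mm across, 150 mm high: leave alone.
- mug: Blue mug, 80 mm across: leave alone.
- pawn: Dark turned finial, 95 mm high: leave alone.
- gouge: Turning gouge lying beyond the vice, 260 mm long: leave alone.
- bench_brush: Bench brush lying at the left: leave alone.
There are look-alikes about, which are no part of the job. Several things look just like the blank: the one meant starts farthest to the robot's right.

How it is judged (in metres and radians):
On the way, in this order (a step that is already met when the one before it is completed fails the run):
1. the blank stands on the bed between the jaws, let go, before the crank is wound (z of blank in the frame of vice between 0.016 and 0.024 m and horizontal distance between blank and load_spot below 0.035 m and angle between blank's own z axis and vertical below 0.1 rad and contact force between the fingers and blank below 0.1 N and value of joint crank below 2.2 rad), for 0.2 s.
2. the crank has been wound through the first heavy point (value of joint crank above 4 rad).
3. the crank has been wound through the second heavy point (value of joint crank above 10 rad).
4. the pad grips the blank with more than 20 N (contact force between pad and blank above 20 N), for 0.2 s.
At the end, for the whole second after the job is handed in: The blank stands upright on the bed (within 0.08 rad, foot on the bed), square to the jaws within 0.1 rad and within 25 mm of the vice's centre line, at rest and gripped between pad and stop block with 20 to 80 N; the crank is let go and still (contact force between pad and blank between 20 and 80 N and z of blank in the frame of vice between 0.016 and 0.026 m and x of blank in the frame of vice between -0.025 and 0.025 m and angle between blank's own z axis and vertical below 0.08 rad and (angle between the y axis of blank and the y axis of vice, either way round below 0.1 rad or angle between the x axis of blank and the y axis of vice, either way round below 0.1 rad) and linear speed of blank below 0.01 m/s and velocity of joint crank between -0.1 and 0.1 rad/s); the robot touches nothing.
It fails at once if the wood is crushed (pad force above 110 N) (contact force between pad and blank above 110 N).
It fails at once if the crank runs back (faster than 1.5 rad/s) (velocity of joint crank below -1.5 rad/s).
It fails at once if the crank surges (faster than 4.5 rad/s) (velocity of joint crank above 4.5 rad/s).
It fails at once if a bystander is shoved more than 30 mm (distance of any of wax_tin, bowl, glue, mug, pawn, gouge, bench_brush from where it was at the start of the episode above 0.03 m).
It also fails if it takes over 72 s, if anything falls off the work surface, if the arm or the gripper's body presses on something with over 40 N, if the wrist force passes 120 N, or if a joint passes its speed limit or range.

### The arm

A 6-joint arm with a two-finger parallel gripper is mounted at the origin on the work surface. World frame = base frame: x ahead of the robot, y to its left, z up, the work surface at z = 0. Lengths are in m, angles in degrees, forces in N, time in s.
With the tool pointing down it reaches from about 0.3 to 0.75 m from the base axis. Payload 8.5 kg.
Tool frame: the origin (TCP) lies between the finger pads; the fingertips stand env.finger_overhang ahead of it and the grasp point (between the pads) lies 2 mm behind it (env.finger_overhang is the distance from the TCP to the fingertips, in m); z points along the fingers, y is the line along which they close (so a half turn about z gives the same grasp; the last joint's range is limited). The gripper opens to 85 mm and grips with 20 to 120 N. Pads are 22 mm wide; open, the fingers measure 114 mm over their backs; the gripper's body (76 mm by 85 mm) begins 54 mm behind the grasp point. The pads swing forward as they close: fully open they stand 13 mm farther back than shut.
Start: joints at [62.951, 21.807, 74.336, -0, 83.858, -12.336], TCP at [0.14, 0.532, 0.223] pointing down, gripper open.
Joint ranges: [-178.18, 178.18], [-50.72, 133.34], [12.68, 142.11], [-81.47, 261.47], [9.98, 163.14], [-165.26, 165.26]. Speed limits (degrees/s): [136.94, 136.94, 180, 180, 180, 180].

### API

Orientations are given as a 3x3 rotation matrix whose columns are the frame's x, y, z axes.
In Python, from rig import env gives the robot as it stands. The module is installed in compiled form; this text tells all that it offers.
- The arm moves only by the tool jog_arm, never from a script. Its arguments are lists of equal length, an entry for each row: "hand": the finger opening in m, from 0 to 0.0854; "travel": the shift along the world's x, y, z in m, a list of three; "yaw": the turn about the world's z in rad. A call has exactly 5 rows; each row shifts and turns the commanded pose from where the row before left it; what a row does not reach is not made up. A row lasts 1/8 s, in which the tool goes at most 62.5 mm and 10.7 degrees, less where a joint would pass 70% of its speed; a pose out of reach is approached as far as the arm can. A call is refused whole if a number of a shift passes 0.0625 or a number of a turn 0.188, either way. A call with a gripper value outside its range is refused whole. The fingers move at their own pace and stop on an object; "grip_force" is the grip in N (left out, the last holds). Time passes only in rows, so rows that do not move let the fingers close, or fill a call up. It gives the time, the measured TCP pose, the force, the opening and the grip force at its end, in the units of the state.
- env.observe(): the state, without advancing time (a new reading comes with each control period).
- env.get_image(name): name is "scene" or "side" or "wrist"; returns the picture (420x560x3 uint8, red, green, blue); there is no depth.
- env.calibration(name): a dict with "fx", "fy", "cx", "cy" (pixels), "k1" (the pictures are not rectified: a ray, as slopes to the right and down, at radius r is drawn at 1 + k1 r^2 times it, then the intrinsics apply), "position" and "rotation" of the camera in the world; the wrist camera has in their place "hand_eye" (4x4, takes a point from camera to tool coordinates, whose origin is the TCP and whose axes are the flange's). Camera axes: x right, y down, z forward; pixel columns grow to the right and rows downward; lengths in m; the calibration is good to about 2 mm. A picture is of the moment at which its call begins: read the wrist's pose just before it. calibration takes no time and is no camera call.
- env.close_job(): hands the job in; it is judged then, once.
The state is a dict: "time_s": time; "q": joint angles; "qvel": joint speeds; "joint_efforts": joint torques, N m; "position": TCP position; "tool_rot": TCP orientation; "ft_force": force on the tool from outside, world axes, zero at the start; "wrist_torque": the same for the moment, N m; "grip_width": finger opening in m; "gripper_force": force on a finger pad.
Only numpy, scipy, OpenCV 4.12 (cv2) and the standard library are available. Lean on these libraries where they do the work, as an engineer would, in place of code of your own. Each camera call takes 0.05 s, during which the arm holds its last target. There are 200 camera calls.

## Working session

There is one attempt and no reset: what is moved stays moved. The work goes in short steps, Python scripts to look and compute and a tool call to move; the robot and the scene stay as the last step left them, time stands still between calls to the robot, and variables do not carry over. Pictures are saved under pics/ and viewed, at most 10 in all, crops included, and the job is handed in when it is done.

Besides the shell and the picture viewer there is one more tool, called after ">>>" in YAML: its name, and indented under it one key for each argument. jog_arm: Moves the arm, as the interface text tells. Its arguments: {"type":"object","properties":{"hand":{"type":"array"},"travel":{"type":"array"},"yaw":{"type":"array"},"grip_force":{"type":"number"}},"required":["hand","travel","yaw"]}

```bash
mkdir -p pics
cat > h.py <<'E'
from rig import env
import numpy as np, cv2
def ray(name,u,v,st=None):
    c=env.calibration(name)
    d=np.array([(u-c["cx"])/c["fx"],(v-c["cy"])/c["fy"]]);s=d.copy()
    for _ in range(20): s=d/(1+c["k1"]*(s@s))
    r=np.array([s[0],s[1],1])
    if "hand_eye" in c:
        st=st or env.observe();H=np.array(c["hand_eye"]);R=np.array(st["tool_rot"])
        return np.array(st["position"])+R@H[:3,3], R@H[:3,:3]@r
    return np.array(c["position"]),np.array(c["rotation"])@r
def onz(name,u,v,z,st=None):
    o,d=ray(name,u,v,st);return o+d*(z-o[2])/d[2]
def proj(name,P,st=None):
    c=env.calibration(name)
    if "hand_eye" in c:
        st=st or env.observe();H=np.array(c["hand_eye"]);R=np.array(st["tool_rot"])
        o=np.array(st["position"])+R@H[:3,3];Rc=R@H[:3,:3]
    else: o=np.array(c["position"]);Rc=np.array(c["rotation"])
    p=Rc.T@(np.array(P)-o);s=p[:2]/p[2];s=s*(1+c["k1"]*(s@s))
    return np.array([s[0]*c["fx"]+c["cx"],s[1]*c["fy"]+c["cy"]])
def save(name,f):
    im=env.get_image(name);cv2.imwrite("pics/"+f,im[:,:,::-1]);return im
E
python3 - <<'E'
from h import *
for n in("scene","side","wrist"):
    save(n,n+"0.png")
s=env.observe();print(s,env.finger_overhang)
for n in("scene","side"):print(env.calibration(n))
E
```

```text
{'time_s': 0.15, 'q': array([ 6.29501464e+01,  2.18337366e+01,  7.43705881e+01, -8.40016369e-04,
        8.38568448e+01, -1.23364006e+01]), 'qvel': array([-3.07153690e-02, -1.29867196e-01, -1.94739408e-01,  8.03769968e-05,
       -6.77909017e-02, -5.20855384e-02]), 'joint_efforts': array([ 1.94189401e-03, -4.48624063e+01, -2.31345427e+01, -1.51072359e-04,
        3.82084298e-03,  1.86019741e-05]), 'position': array([0.13960462, 0.5317675 , 0.22286315]), 'tool_rot': array([[-9.67208494e-01,  2.53983278e-01, -4.72529617e-04],
       [ 2.53983628e-01,  9.67208044e-01, -9.57453718e-04],
       [ 2.13857213e-04, -1.04607216e-03, -9.99999430e-01]]), 'ft_force': array([ 0.0551568 , -0.09196563,  1.04726371]), 'wrist_torque': array([ 0.00256384, -0.0193425 ,  0.00983989]), 'gripper_force': 0.0, 'grip_width': 0.08524145618004192} 0.017
{'fx': 478.5723224730564, 'fy': 478.5723224730564, 'cx': 280.31730996854253, 'cy': 212.2777873741354, 'k1': -0.05305813212807894, 'position': array([ 1.02575538, -0.93705052,  0.82293634]), 'rotation': array([[ 0.86204817,  0.26255354, -0.43351884],
       [ 0.50652826, -0.47564033,  0.71916298],
       [-0.01738026, -0.83954268, -0.54301567]])}
{'fx': 542.3008383405166, 'fy': 542.3008383405166, 'cx': 279.0246489660474, 'cy': 200.26049321046935, 'k1': -0.014531378965769056, 'position': array([-0.27777057,  0.93917562,  1.42541729]), 'rotation': array([[-0.79781927, -0.43532527,  0.41710469],
       [-0.60283268,  0.58608931, -0.54137979],
       [-0.0087843 , -0.68336756, -0.73002165]])}
```

View pics/scene0.png

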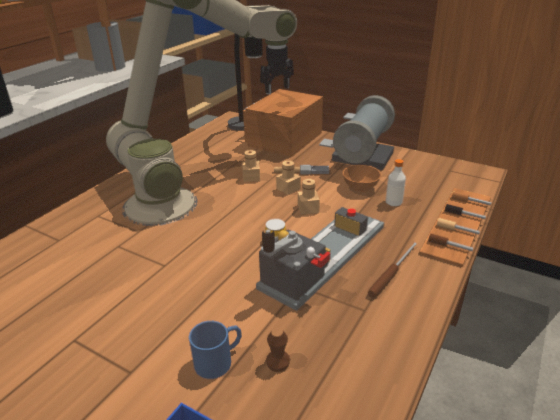

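View pics/side0.png

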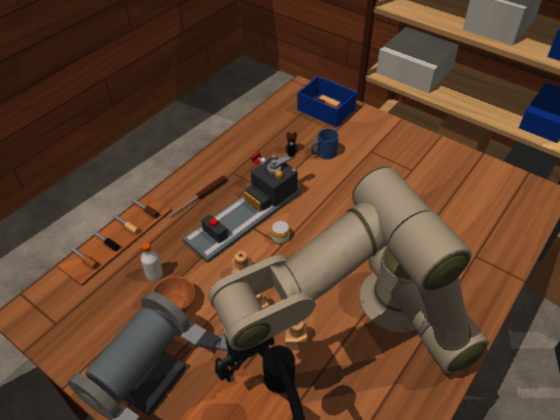

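The scene picture shows three blanks at (251,167), (288,178) and (309,197), with the wax tin at (275,228). The vice runs from its gearbox (292,262) to its stop (351,220), and the black knob is at (268,240).

Run:
```python
from h import *
im=cv2.imread("pics/scene0.png");cv2.imwrite("pics/c1.png",cv2.resize(im[170:310,235:395],None,fx=5,fy=4.2857) if 0 else cv2.resize(im[160:310,230:400],None,fx=4,fy=4,interpolation=cv2.INTER_CUBIC))
for n,u,v,z in[("scene",251,156,.1),("scene",288,165,.1),("scene",309,183,.1),("scene",268,240,.183),("scene",275,224,.055),("scene",351,212,.075),("side",241,257,.1),("side",213,224,.075),("side",281,228,.055)]:
    print(n,u,v,onz(n,u,v,z).round(3))
```

```text
scene 251 156 [0.182 0.277 0.1  ]
scene 288 165 [0.326 0.279 0.1  ]
scene 309 183 [0.442 0.206 0.1  ]
scene 268 240 [ 0.549 -0.203  0.183]
scene 275 224 [0.431 0.02  0.055]
scene 351 212 [0.606 0.153 0.075]
side 241 257 [0.43  0.215 0.1  ]
side 213 224 [0.603 0.152 0.075]
side 281 228 [0.424 0.019 0.055]
```

View pics/c1.png

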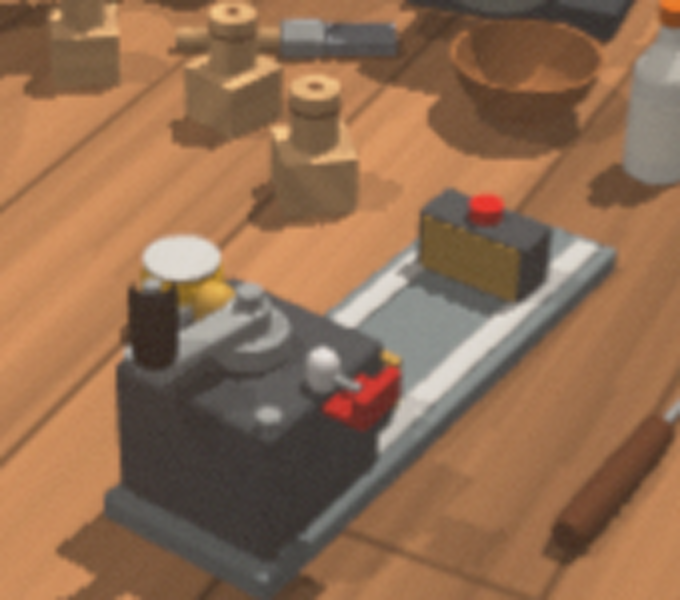

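The crop shows the knob upright at crop (153,325), the crank arm running right to the hub, and the stop's brass face at crop (470,265). I'll go above the rightmost blank and look from near.

>>> jog_arm:
  hand: [0.085,0.085,0.085,0.085,0.085]
  travel:
    - [0.03,-0.032,0]
    - [0.03,-0.032,0]
    - [0.03,-0.032,0]
    - [0.03,-0.032,0]
    - [0.03,-0.032,0]
  yaw: [0,0,0,0,0]
  grip_force: 30

```text
time_s: 0.78
position: [0.2904, 0.3708, 0.2232]
tool_rot: [[-0.967, 0.254, -0.0], [0.254, 0.967, -0.0], [0.0, -0.0, -1.0]]
ft_force: [0.0, 0.8, 0.4]
grip_width: 0.0855
gripper_force: 0.0
```

>>> jog_arm:
  hand: [0.085,0.085,0.085,0.085,0.085]
  travel:
    - [0.03,-0.032,0.01]
    - [0.03,-0.032,0.01]
    - [0.03,-0.032,0.01]
    - [0.03,-0.032,0.01]
    - [0.02,-0.03,0]
  yaw: [0,0,0,0,0]

```text
time_s: 1.4
position: [0.4309, 0.2127, 0.2637]
tool_rot: [[-0.967, 0.255, 0.001], [0.255, 0.967, 0.0], [-0.001, 0.0, -1.0]]
ft_force: [1.0, 0.6, -0.4]
grip_width: 0.0847
gripper_force: 0.0
```

Run:
```python
from h import *
st=env.observe();print(st["position"],st["tool_rot"].round(3));save("wrist","w1.png");print(env.calibration("wrist"))
for u,v in[(257.5,282.5),(297.5,303.7),(383.3,222.5)]:print(onz("scene",u,v,.02).round(4))
for z in(.05,.1):print(proj("wrist",[.437,.21,z]))
```

```text
[0.43091607 0.21268949 0.26374961] [[-0.967  0.255  0.001]
 [ 0.255  0.967  0.   ]
 [-0.001  0.    -1.   ]]
{'fx': 350.79115046204987, 'fy': 350.79115046204987, 'cx': 280.42738761473066, 'cy': 211.28908901173344, 'k1': -0.07746528654182312, 'hand_eye': array([[ 2.43056658e-04, -9.56145623e-01, -2.92891599e-01,
         7.48782402e-02],
       [ 9.99999410e-01, -7.78032487e-05,  1.08384041e-03,
        -7.24452091e-04],
       [-1.05909718e-03, -2.92891689e-01,  9.56145040e-01,
        -1.51415384e-01],
       [ 0.00000000e+00,  0.00000000e+00,  0.00000000e+00,
         1.00000000e+00]])}
[ 0.4996 -0.1829  0.02  ]
[ 0.6242 -0.2002  0.02  ]
[0.6818 0.2263 0.02  ]
[281.93871015 181.74968268]
[282.15423553 193.30027633]
```

View pics/w1.png

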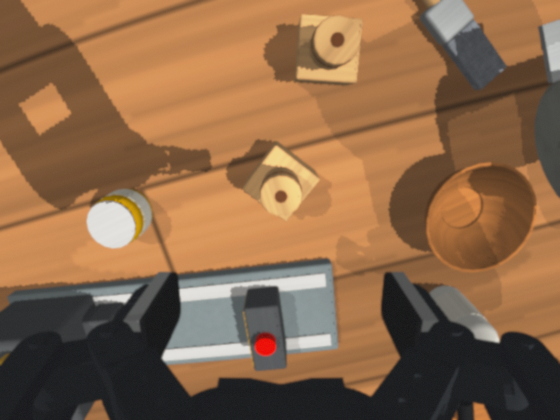

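The wrist view shows the blank's neck top at (281,196) and its turned foot with corners near (276,145), (319,181) and (245,189). The bed edge runs from (12,292) to (332,261), and the stop's red button is at (265,345).

Run:
```python
from h import *
im=cv2.imread("pics/w1.png");st=env.observe()
cv2.imwrite("pics/c2.png",np.hstack([cv2.resize(im[135:230,235:330],(560,560),interpolation=cv2.INTER_CUBIC)]))
print("neck",onz("wrist",281,196,.1,st))
for u,v in[(277,145),(319,181),(245,189),(288,219)]:print(onz("wrist",u,v,.05,st).round(4))
a,b,c=[onz("wrist",u,v,.02,st) for u,v in[(60,287),(332,261),(337,346)]];print(a,b,c,np.degrees(np.arctan2(*(b-a)[1::-1])),np.degrees(np.arctan2(*(c-b)[1::-1])))
print("button",onz("wrist",265,345,.075,st))
for p in[(248,288),(280,288),(252,369),(286,368)]: print(onz("wrist",*p,.07,st).round(4))
```

```text
neck [0.43921602 0.20831012 0.1       ]
[0.3983 0.215  0.05  ]
[0.4463 0.2482 0.05  ]
[0.4345 0.1699 0.05  ]
[0.4789 0.2058 0.05  ]
[ 0.50347092 -0.10858358  0.02      ] [0.55556777 0.24273929 0.02      ] [0.68150917 0.22278749 0.02      ] 81.5652084124543 -9.002061087708588
button [0.61342238 0.14297001 0.075     ]
[0.539  0.1441 0.07  ]
[0.548  0.1784 0.07  ]
[0.6474 0.1167 0.07  ]
[0.6564 0.1571 0.07  ]
```

View pics/c2.png

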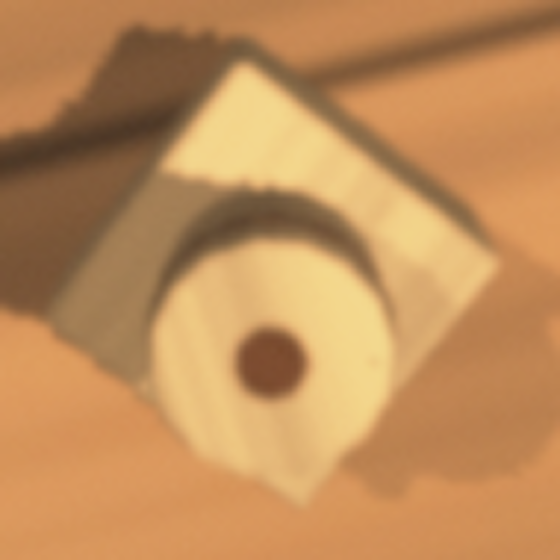

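>>> jog_arm:
  hand: [0.085,0.085,0.085,0.085,0.085]
  travel:
    - [0.009,-0.005,-0.03]
    - [0,0,-0.05]
    - [0,0,-0.05]
    - [0,0,-0.04]
    - [0,0,-0.018]
  yaw: [0,0,0,0,0]

```text
time_s: 2.08
position: [0.4375, 0.2088, 0.0731]
tool_rot: [[-0.967, 0.254, -0.004], [0.254, 0.967, -0.001], [0.003, -0.002, -1.0]]
ft_force: [0.0, 0.1, -0.1]
grip_width: 0.0849
gripper_force: 0.0
```

>>> jog_arm:
  hand: [0.03,0.03,0.03,0.03,0.03]
  travel:
    - [0,0,0]
    - [0,0,0]
    - [0,0,0]
    - [0,0,0]
    - [0,0,0]
  yaw: [0,0,0,0,0]
  grip_force: 50

```text
time_s: 2.7
position: [0.4394, 0.2092, 0.0766]
tool_rot: [[-0.967, 0.254, 0.003], [0.254, 0.967, 0.001], [-0.002, 0.001, -1.0]]
ft_force: [0.8, 1.6, 5.6]
grip_width: 0.0379
gripper_force: 49.9
```

>>> jog_arm:
  hand: [0.03,0.03,0.03,0.03,0.03]
  travel:
    - [0,0,0.03]
    - [0,0,0.04]
    - [0,0,0.04]
    - [0.01,-0.02,0.04]
    - [0.01,-0.02,0.03]
  yaw: [0,-0.16,-0.16,-0.16,-0.16]

```text
time_s: 3.32
position: [0.4587, 0.1686, 0.2573]
tool_rot: [[-0.621, 0.784, 0.002], [0.784, 0.621, 0.0], [-0.001, 0.001, -1.0]]
ft_force: [-0.4, 0.6, -2.0]
grip_width: 0.0381
gripper_force: 51.2
```

>>> jog_arm:
  hand: [0.03,0.03,0.03,0.03,0.03]
  travel:
    - [0.03,-0.03,0]
    - [0.03,-0.03,0]
    - [0.03,-0.03,0]
    - [0.02,-0.02,0]
    - [0,0,0]
  yaw: [-0.16,0,0,0,0]

```text
time_s: 3.95
position: [0.5693, 0.0576, 0.2548]
tool_rot: [[-0.49, 0.872, -0.001], [0.872, 0.49, -0.0], [0.0, -0.001, -1.0]]
ft_force: [-0.4, 0.4, -2.7]
grip_width: 0.0382
gripper_force: 51.1
```

Run:
```python
from h import *
save("wrist","w2.png");st=env.observe();print(st["position"],st["tool_rot"].round(3),st["ft_force"],st["grip_width"])
```

```text
[0.56857092 0.05856215 0.25498314] [[-0.491  0.871 -0.001]
 [ 0.871  0.491  0.   ]
 [ 0.001 -0.001 -1.   ]] [ 0.36425988  0.4767923  -1.80937791] 0.037830250043394985
```

View pics/w2.png

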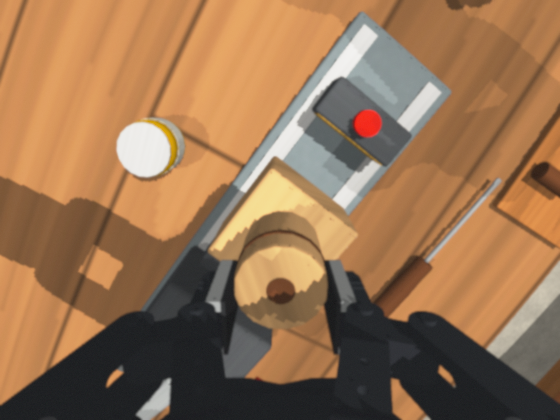

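The wrist view shows the blank held upright over the bed, its foot corners at (276,158), (357,234) and (208,250). The stop's face top edge runs from (315,110) to (390,164), and the bed end from (361,13) to (449,91).

Run:
```python
from h import *
st=env.observe()
def W(pts,z):
    p=np.array([onz("wrist",*q,z,st)[:2] for q in pts]);print(z,p.round(4).tolist(),[round(float(np.degrees(np.arctan2(*(p[i+1]-p[i])[::-1]))),1) for i in range(len(p)-1)]);return p
W([(208,250),(276,158),(357,234)],.228)
W([(315,110),(390,164)],.07);W([(342,78),(411,132)],.07)
W([(235,172),(361,13),(449,91),(352,215)],.02)
W([(368,122)],.075)
```

```text
0.228 [[0.5345, 0.0364], [0.5425, 0.0992], [0.6011, 0.0848]] [82.7, -13.8]
0.07 [[0.5618, 0.135], [0.6512, 0.1278]] [-4.6]
0.07 [[0.5686, 0.1716], [0.6516, 0.1634]] [-5.7]
0.02 [[0.5229, 0.0354], [0.5577, 0.2425], [0.6807, 0.2262], [0.664, 0.0572]] [80.5, -7.5, -95.6]
0.075 [[0.6095, 0.15]] []
```

>>> jog_arm:
  hand: [0.03,0.03,0.03,0.03,0.03]
  travel:
    - [0.026,-0.002,0]
    - [0,0,-0.045]
    - [0,0,-0.05]
    - [0,0,-0.04]
    - [0,0,-0.015]
  yaw: [0.02,0,0,0,0]

```text
time_s: 4.62
position: [0.5932, 0.0578, 0.1037]
tool_rot: [[-0.51, 0.86, -0.004], [0.86, 0.51, 0.0], [0.002, -0.003, -1.0]]
ft_force: [0.9, 1.1, -0.8]
grip_width: 0.0383
gripper_force: 51.2
```

>>> jog_arm:
  hand: [0.03,0.03,0.03,0.03,0.03]
  travel:
    - [0,0,-0.003]
    - [0,0,-0.002]
    - [0,0,-0.002]
    - [0,0,0]
    - [0,0,0]
  yaw: [0,0,0,0,0]

```text
time_s: 5.25
position: [0.5948, 0.0569, 0.0987]
tool_rot: [[-0.509, 0.861, 0.001], [0.861, 0.509, -0.0], [-0.0, 0.0, -1.0]]
ft_force: [1.0, -1.1, -1.2]
grip_width: 0.0381
gripper_force: 51.2
```

>>> jog_arm:
  hand: [0.03,0.03,0.03,0.03,0.03]
  travel:
    - [0,0,-0.001]
    - [0,0,-0.001]
    - [0,0,-0.001]
    - [0,0,0]
    - [0,0,0]
  yaw: [0,0,0,0,0]

```text
time_s: 5.88
position: [0.5952, 0.0569, 0.0965]
tool_rot: [[-0.509, 0.861, 0.002], [0.861, 0.509, -0.0], [-0.001, 0.002, -1.0]]
ft_force: [-0.7, 0.2, 7.2]
grip_width: 0.038
gripper_force: 52.1
```

Contact on the bed. I'll open, then rise.

>>> jog_arm:
  hand: [0.085,0.085,0.085,0.085,0.085]
  travel:
    - [0,0,0]
    - [0,0,0]
    - [0,0,0]
    - [0,0,0]
    - [0,0,0]
  yaw: [0,0,0,0,0]

```text
time_s: 6.5
position: [0.5947, 0.0569, 0.0953]
tool_rot: [[-0.509, 0.861, -0.0], [0.861, 0.509, 0.0], [0.0, -0.0, -1.0]]
ft_force: [0.2, -0.3, 0.3]
grip_width: 0.0849
gripper_force: 0.0
```

>>> jog_arm:
  hand: [0.085,0.085,0.085,0.085,0.085]
  travel:
    - [0,0,0.02]
    - [0,0,0.05]
    - [0,-0.02,0.06]
    - [-0.01,-0.05,0.03]
    - [0,-0.04,0.03]
  yaw: [0,0,0,0,0]

```text
time_s: 7.12
position: [0.5841, -0.0541, 0.2861]
tool_rot: [[-0.509, 0.861, 0.001], [0.861, 0.509, -0.0], [-0.001, 0.0, -1.0]]
ft_force: [1.3, 0.1, 0.3]
grip_width: 0.0851
gripper_force: 0.0
```

Run:
```python
from h import *
st=env.observe();save("wrist","w3.png");print(st["position"],st["tool_rot"].round(3),st["ft_force"])
```

```text
[ 0.58407541 -0.05407703  0.28613961] [[-0.509  0.861  0.001]
 [ 0.861  0.509 -0.   ]
 [-0.001  0.    -1.   ]] [1.28738408 0.1270375  0.28739898]
```

View pics/w3.png

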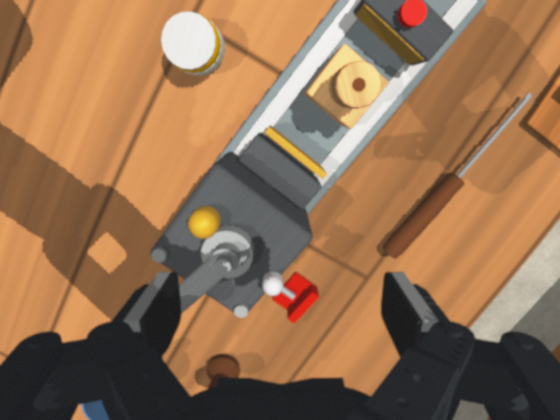

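The wrist view shows the blank standing square between the pad (295,152) and the stop (390,35). The crank hub is at (226,258), with its arm running to the lower left and the knob behind the finger.

Run:
```python
from h import *
st=env.observe()
for z in(.12,.15,.165):print("hub",z,onz("wrist",226,258,z,st).round(4))
print("neck",onz("wrist",359,84,.12,st).round(4))
print("edge",[onz("wrist",*p,.07,st)[:2].round(4).tolist() for p in[(268,130),(325,174),(358,12),(418,62)]])
print("gear corners",[onz("wrist",*p,.12,st)[:2].round(4).tolist() for p in[(228,154),(311,238)]])
for p in[(265.5,231.5),(271,231.5)]:print("knobtop",onz("scene",267.5,231.5,.209).round(4))
for p in[(268,240),(268,251)]:print(onz("scene",*p,.183).round(4))
im=cv2.imread("pics/scene0.png");m=(im.max(2)<45).astype(np.uint8)[215:265,255:290];n,l,s,c=cv2.connectedComponentsWithStats(m);print(s[1:],c[1:]+[255,215])
```

```text
hub 0.12 [ 0.5759 -0.15    0.12  ]
hub 0.15 [ 0.5731 -0.1354  0.15  ]
hub 0.165 [ 0.5717 -0.1281  0.165 ]
neck [0.5985 0.0549 0.12  ]
edge [[0.5505, -0.0239], [0.6264, -0.0331], [0.5689, 0.1184], [0.646, 0.1115]]
gear corners [[0.529, -0.057], [0.638, -0.0887]]
knobtop [ 0.5505 -0.2057  0.209 ]
knobtop [ 0.5505 -0.2057  0.209 ]
[ 0.549  -0.2026  0.183 ]
[ 0.5704 -0.2373  0.183 ]
[] []
```

>>> jog_arm:
  hand: [0.085,0.085,0.085,0.085,0.085]
  travel:
    - [-0.01,-0.04,0]
    - [-0.01,-0.04,0]
    - [-0.01,-0.04,0]
    - [-0.005,-0.032,0]
    - [0,0,0]
  yaw: [0,0,0,0,0]

```text
time_s: 7.8
position: [0.5493, -0.2065, 0.2841]
tool_rot: [[-0.506, 0.862, -0.001], [0.862, 0.506, 0.0], [0.001, -0.0, -1.0]]
ft_force: [-0.0, -0.1, -0.6]
grip_width: 0.0853
gripper_force: 0.0
```

Run:
```python
from h import *
st=env.observe();save("wrist","w4.png");print(st["position"])
print(proj("wrist",[.5505,-.205,.209],st),proj("wrist",[.571,-.132,.16],st))
```

```text
[ 0.54926529 -0.20653939  0.28405694]
[283.85295382 217.58798203] [353.98700308 133.44582545]
```

View pics/w4.png

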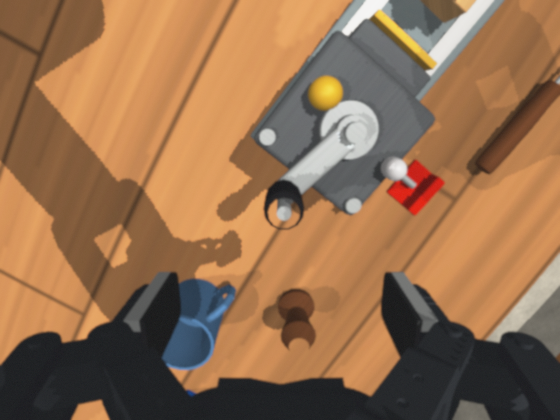

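The knob's top is at (284,211), close to the predicted (284,217). The hub boss is at (356,132).

Run:
```python
from h import *
st=env.observe();k=onz("wrist",284,211,.209,st);print(k)
for z in(.155,.165):
    a=onz("wrist",356,132,z,st);print(a,k-a,np.hypot(*(k-a)[:2]))
```

```text
[ 0.54852909 -0.19966822  0.209     ]
[ 0.57309128 -0.12867919  0.155     ] [-0.02456218 -0.07098903  0.054     ] 0.07511819771183384
[ 0.57089021 -0.12914048  0.165     ] [-0.02236111 -0.07052774  0.044     ] 0.07398771412023315
```

>>> jog_arm:
  hand: [0.085,0.085,0.085,0.085,0.085]
  travel:
    - [-0.001,0.004,-0.02]
    - [0,0,-0.03]
    - [0,0,-0.03]
    - [0,0,-0.021]
    - [0,0,0]
  yaw: [0,0,0,0,0]

```text
time_s: 8.48
position: [0.5484, -0.1994, 0.1825]
tool_rot: [[-0.51, 0.86, -0.003], [0.86, 0.51, 0.002], [0.003, -0.001, -1.0]]
ft_force: [-0.2, -0.5, 0.7]
grip_width: 0.0854
gripper_force: 0.0
```

>>> jog_arm:
  hand: [0.05,0.035,0.02,0.02,0.02]
  travel:
    - [0,0,0]
    - [0,0,0]
    - [0,0,0]
    - [0,0,0]
    - [0,0,0]
  yaw: [0,0,0,0,0]
  grip_force: 45

```text
time_s: 9.1
position: [0.5486, -0.2012, 0.1845]
tool_rot: [[-0.509, 0.861, 0.001], [0.861, 0.509, -0.001], [-0.001, -0.0, -1.0]]
ft_force: [-3.4, -1.4, 6.6]
grip_width: 0.0265
gripper_force: 44.1
```

Run:
```python
from h import *
st=env.observe();print(st["position"],st["ft_force"],st["grip_width"],st["gripper_force"])
p=st["position"][:2];u=np.array([.133,.991]);x=np.array([.991,-.133])
c=np.array([.571,-.129]);d=p-c;print(np.hypot(*d),np.arctan2(-d@x,-d@u))
```

```text
[ 0.54858824 -0.20115133  0.18446282] [-3.43594099 -1.41223739  6.61399668] 0.02650222512106641 44.08920621033758
0.07555197468292554 0.16776202895273853
```

```bash
cat > tab.py <<'E'
import sys,numpy as np
cx,cy,r,x,y,th0,dth,n=map(float,sys.argv[1:9])   # axis, radius, commanded xy now, angle now, step, rows
al=-1.704-th0-dth*np.arange(1,int(n)+1)
P=np.c_[cx+r*np.cos(al),cy+r*np.sin(al)].round(4)
D=np.diff(np.vstack([[x,y],P]),axis=0).round(4)
for i in range(0,len(D),5):print(round(th0+dth*min(i+5,n),2),P[min(i+4,len(P)-1)],[[float(a),float(b),0] for a,b in D[i:i+5]])
E
python3 tab.py .571 -.129 .0752 .549 -.201 .168 .2 20
```

```text
1.17 [ 0.4985 -0.149 ] [[-0.0141, 0.006, 0], [-0.0124, 0.0085, 0], [-0.0105, 0.0108, 0], [-0.0081, 0.0127, 0], [-0.0054, 0.014, 0]]
2.17 [ 0.515  -0.0788] [[-0.0025, 0.0148, 0], [0.0004, 0.015, 0], [0.0035, 0.0146, 0], [0.0062, 0.0136, 0], [0.0089, 0.0122, 0]]
3.17 [ 0.583  -0.0548] [[0.0111, 0.0101, 0], [0.0128, 0.0077, 0], [0.0142, 0.005, 0], [0.0149, 0.0021, 0], [0.015, -0.0009, 0]]
4.17 [ 0.6399 -0.0989] [[0.0145, -0.0038, 0], [0.0134, -0.0067, 0], [0.0119, -0.0092, 0], [0.0098, -0.0113, 0], [0.0073, -0.0131, 0]]
```

>>> jog_arm:
  hand: [0.02,0.02,0.02,0.02,0.02]
  travel:
    - [-0.014,0.006,0]
    - [-0.0125,0.0085,0]
    - [-0.0105,0.0108,0]
    - [-0.008,0.0127,0]
    - [-0.0054,0.014,0]
  yaw: [0,0,0,0,0]

```text
time_s: 9.72
position: [0.4985, -0.1508, 0.1846]
tool_rot: [[-0.508, 0.861, 0.002], [0.861, 0.508, -0.005], [-0.005, -0.001, -1.0]]
ft_force: [0.1, -8.5, 3.0]
grip_width: 0.0261
gripper_force: 44.5
```

>>> jog_arm:
  hand: [0.02,0.02,0.02,0.02,0.02]
  travel:
    - [-0.0025,0.0148,0]
    - [0.0004,0.015,0]
    - [0.0035,0.0146,0]
    - [0.0062,0.0136,0]
    - [0.0089,0.0122,0]
  yaw: [0,0,0,0,0]

```text
time_s: 10.35
position: [0.5141, -0.0792, 0.1844]
tool_rot: [[-0.509, 0.861, -0.001], [0.861, 0.509, -0.003], [-0.002, -0.002, -1.0]]
ft_force: [-5.1, -6.4, 6.4]
grip_width: 0.026
gripper_force: 44.9
```

>>> jog_arm:
  hand: [0.02,0.02,0.02,0.02,0.02]
  travel:
    - [0.0111,0.0101,0]
    - [0.0128,0.0077,0]
    - [0.0142,0.005,0]
    - [0.0149,0.0021,0]
    - [0.015,-0.0009,0]
  yaw: [0,0,0,0,0]

```text
time_s: 10.98
position: [0.5803, -0.0545, 0.1842]
tool_rot: [[-0.509, 0.861, -0.007], [0.861, 0.509, -0.0], [0.003, -0.006, -1.0]]
ft_force: [-14.6, -3.3, 9.6]
grip_width: 0.0263
gripper_force: 45.3
```

>>> jog_arm:
  hand: [0.02,0.02,0.02,0.02,0.02]
  travel:
    - [0.0145,-0.0038,0]
    - [0.0134,-0.0067,0]
    - [0.0119,-0.0092,0]
    - [0.0098,-0.0113,0]
    - [0.0073,-0.0131,0]
  yaw: [0,0,0,0,0]

```text
time_s: 11.6
position: [0.6388, -0.0978, 0.1843]
tool_rot: [[-0.51, 0.86, -0.003], [0.86, 0.51, 0.002], [0.003, -0.001, -1.0]]
ft_force: [-9.0, 5.2, 8.1]
grip_width: 0.0259
gripper_force: 45.1
```

```bash
python3 - <<'E'
from h import *
st=env.observe();print(st["position"],st["ft_force"],st["grip_width"])
A=np.array([[.5486,-.2012],[.4985,-.1508],[.5141,-.0792],st["position"][:2]])
s=np.linalg.lstsq(np.c_[2*A,np.ones(len(A))],(A**2).sum(1),rcond=None)[0];print(s[:2],np.sqrt(s[2]+s[:2]@s[:2]))
E
python3 tab.py .571 -.129 .0752 .640 -.099 4.168 .2 30
```

```text
[ 0.63881246 -0.09783631  0.18430016] [-8.99739137  5.21138649  8.05872772] 0.025946051782629723
[ 0.57044221 -0.12914734] 0.07522838760312872
5.17 [ 0.6335 -0.1708] [[0.0045, -0.0142, 0], [0.0017, -0.015, 0], [-0.0013, -0.0149, 0], [-0.0043, -0.0144, 0], [-0.0071, -0.0133, 0]]
6.17 [ 0.5696 -0.2042] [[-0.0095, -0.0116, 0], [-0.0117, -0.0094, 0], [-0.0133, -0.007, 0], [-0.0144, -0.0042, 0], [-0.015, -0.0012, 0]]
7.17 [ 0.507  -0.1685] [[-0.0149, 0.0018, 0], [-0.0142, 0.0047, 0], [-0.0131, 0.0074, 0], [-0.0113, 0.0099, 0], [-0.0091, 0.0119, 0]]
8.17 [ 0.5032 -0.0965] [[-0.0066, 0.0135, 0], [-0.0037, 0.0146, 0], [-0.0008, 0.0149, 0], [0.0022, 0.0149, 0], [0.0051, 0.0141, 0]]
9.17 [ 0.5617 -0.0544] [[0.0078, 0.0128, 0], [0.0102, 0.0111, 0], [0.0122, 0.0087, 0], [0.0137, 0.0062, 0], [0.0146, 0.0033, 0]]
10.17 [ 0.6288 -0.0809] [[0.015, 0.0004, 0], [0.0148, -0.0027, 0], [0.014, -0.0055, 0], [0.0126, -0.0082, 0], [0.0107, -0.0105, 0]]
```

>>> jog_arm:
  hand: [0.02,0.02,0.02,0.02,0.02]
  travel:
    - [0.0045,-0.0142,0]
    - [0.0017,-0.015,0]
    - [-0.0013,-0.0149,0]
    - [-0.0043,-0.0144,0]
    - [-0.0071,-0.0133,0]
  yaw: [0,0,0,0,0]

```text
time_s: 12.22
position: [0.6341, -0.1691, 0.1845]
tool_rot: [[-0.51, 0.86, 0.003], [0.86, 0.51, 0.003], [0.001, 0.004, -1.0]]
ft_force: [2.5, 8.0, 5.4]
grip_width: 0.0265
gripper_force: 44.9
```

>>> jog_arm:
  hand: [0.02,0.02,0.02,0.02,0.02]
  travel:
    - [-0.0095,-0.0116,0]
    - [-0.0117,-0.0094,0]
    - [-0.0133,-0.007,0]
    - [-0.0144,-0.0042,0]
    - [-0.015,-0.0012,0]
  yaw: [0,0,0,0,0]

```text
time_s: 12.85
position: [0.571, -0.2044, 0.1846]
tool_rot: [[-0.509, 0.861, 0.006], [0.861, 0.509, -0.001], [-0.005, 0.005, -1.0]]
ft_force: [7.7, -0.1, 1.7]
grip_width: 0.0257
gripper_force: 44.6
```

>>> jog_arm:
  hand: [0.02,0.02,0.02,0.02,0.02]
  travel:
    - [-0.0149,0.0018,0]
    - [-0.0142,0.0047,0]
    - [-0.0131,0.0074,0]
    - [-0.0113,0.0099,0]
    - [-0.0091,0.0119,0]
  yaw: [0,0,0,0,0]

```text
time_s: 13.48
position: [0.5074, -0.1702, 0.1846]
tool_rot: [[-0.508, 0.861, 0.004], [0.861, 0.508, -0.005], [-0.006, 0.001, -1.0]]
ft_force: [2.8, -8.0, 0.7]
grip_width: 0.026
gripper_force: 44.6
```

>>> jog_arm:
  hand: [0.02,0.02,0.02,0.02,0.02]
  travel:
    - [-0.0066,0.0135,0]
    - [-0.0037,0.0146,0]
    - [-0.0008,0.0149,0]
    - [0.0022,0.0149,0]
    - [0.0051,0.0141,0]
  yaw: [0,0,0,0,0]

```text
time_s: 14.1
position: [0.5023, -0.0972, 0.1845]
tool_rot: [[-0.508, 0.861, -0.001], [0.861, 0.508, -0.003], [-0.003, -0.002, -1.0]]
ft_force: [-4.4, -7.0, 5.5]
grip_width: 0.0262
gripper_force: 45.1
```

Run:
```python
from h import *
st=env.observe();save("wrist","w5.png");save("side","s5.png");print(st["position"],st["ft_force"],st["grip_width"])
```

```text
[ 0.50234174 -0.09718424  0.18445574] [-4.40090701 -7.00031066  5.47014861] 0.026187469110898445
```

View pics/w5.png

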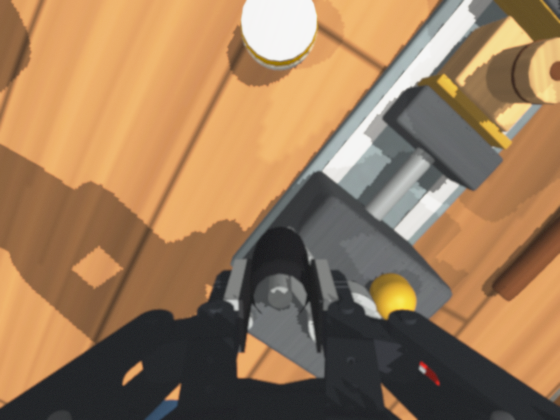

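The knob is firmly held, and the pad (470,110) is closing squarely on the upright blank. I'll go through the second heavy point.

>>> jog_arm:
  hand: [0.02,0.02,0.02,0.02,0.02]
  travel:
    - [0.0078,0.0128,0]
    - [0.0102,0.0111,0]
    - [0.0122,0.0087,0]
    - [0.0137,0.0062,0]
    - [0.0146,0.0033,0]
  yaw: [0,0,0,0,0]

```text
time_s: 14.82
position: [0.5583, -0.0547, 0.1841]
tool_rot: [[-0.509, 0.861, -0.009], [0.861, 0.509, -0.002], [0.003, -0.009, -1.0]]
ft_force: [-21.2, -6.1, 14.2]
grip_width: 0.0262
gripper_force: 46.2
```

>>> jog_arm:
  hand: [0.02,0.02,0.02,0.02,0.02]
  travel:
    - [0.015,0.0004,0]
    - [0.0148,-0.0027,0]
    - [0.014,-0.0055,0]
    - [0.0126,-0.0082,0]
    - [0.0107,-0.0105,0]
  yaw: [0,0,0,0,0]

```text
time_s: 15.45
position: [0.6275, -0.0802, 0.1843]
tool_rot: [[-0.509, 0.861, -0.003], [0.861, 0.509, 0.001], [0.002, -0.002, -1.0]]
ft_force: [-11.2, 1.8, 9.2]
grip_width: 0.0264
gripper_force: 45.4
```

```bash
cat > f.py <<'E'
from h import *
st=env.observe();d=st["position"][:2]-[.5705,-.129];d/=np.hypot(*d);t=np.array([d[1],-d[0]])
th=(-1.704-np.arctan2(d[1],d[0]))%(2*np.pi);th+=6.2832
print("theta",th,"resist",-st["ft_force"][:2]@t,"radial",st["ft_force"][:2]@d,st["position"])
E
python3 f.py
python3 tab.py .571 -.129 .0752 .6288 -.0809 10.168 .1 30
```

```text
theta 10.154125843980477 resist 8.632238281363971 radial -7.330059482297571 [ 0.6274822  -0.08019436  0.1843072 ]
10.67 [ 0.6448 -0.1145] [[0.0045, -0.006, 0], [0.0039, -0.0064, 0], [0.0032, -0.0068, 0], [0.0026, -0.0071, 0], [0.0018, -0.0073, 0]]
11.17 [ 0.6427 -0.1516] [[0.0011, -0.0074, 0], [0.0003, -0.0075, 0], [-0.0004, -0.0075, 0], [-0.0012, -0.0075, 0], [-0.0019, -0.0072, 0]]
11.67 [ 0.6231 -0.1832] [[-0.0026, -0.0071, 0], [-0.0033, -0.0067, 0], [-0.004, -0.0064, 0], [-0.0046, -0.006, 0], [-0.0051, -0.0054, 0]]
12.17 [ 0.5907 -0.2016] [[-0.0057, -0.005, 0], [-0.0061, -0.0043, 0], [-0.0066, -0.0037, 0], [-0.0068, -0.003, 0], [-0.0072, -0.0024, 0]]
12.67 [ 0.5535 -0.2021] [[-0.0073, -0.0016, 0], [-0.0075, -0.0008, 0], [-0.0075, -0.0002, 0], [-0.0075, 0.0007, 0], [-0.0074, 0.0014, 0]]
13.17 [ 0.5206 -0.1848] [[-0.0072, 0.0021, 0], [-0.007, 0.0028, 0], [-0.0066, 0.0035, 0], [-0.0063, 0.0042, 0], [-0.0058, 0.0047, 0]]
```

>>> jog_arm:
  hand: [0.02,0.02,0.02,0.02,0.02]
  travel:
    - [0.0045,-0.006,0]
    - [0.0039,-0.0064,0]
    - [0.0032,-0.0068,0]
    - [0.0026,-0.0071,0]
    - [0.0018,-0.0073,0]
  yaw: [0,0,0,0,0]

```text
time_s: 16.08
position: [0.6437, -0.1128, 0.1843]
tool_rot: [[-0.51, 0.86, -0.002], [0.86, 0.51, 0.003], [0.003, -0.0, -1.0]]
ft_force: [-6.3, 7.2, 7.4]
grip_width: 0.0264
gripper_force: 45.3
```

```bash
python3 f.py
python3 tab.py .571 -.129 .0752 .6448 -.1145 10.668 .05 55
```

```text
theta 10.644712406242075 resist 8.415805836247559 radial -4.562960353488786 [ 0.64374588 -0.11279968  0.18433216]
10.92 [ 0.6461 -0.1332] [[0.0006, -0.0037, 0], [0.0005, -0.0037, 0], [0.0002, -0.0038, 0], [0.0001, -0.0037, 0], [-0.0001, -0.0038, 0]]
11.17 [ 0.6427 -0.1516] [[-0.0003, -0.0037, 0], [-0.0005, -0.0038, 0], [-0.0007, -0.0037, 0], [-0.0008, -0.0036, 0], [-0.0011, -0.0036, 0]]
11.42 [ 0.6349 -0.1687] [[-0.0012, -0.0036, 0], [-0.0014, -0.0035, 0], [-0.0016, -0.0034, 0], [-0.0017, -0.0033, 0], [-0.0019, -0.0033, 0]]
11.67 [ 0.6231 -0.1832] [[-0.0021, -0.0031, 0], [-0.0022, -0.003, 0], [-0.0024, -0.003, 0], [-0.0025, -0.0028, 0], [-0.0026, -0.0026, 0]]
11.92 [ 0.608  -0.1944] [[-0.0028, -0.0026, 0], [-0.0029, -0.0024, 0], [-0.003, -0.0022, 0], [-0.0031, -0.0021, 0], [-0.0033, -0.0019, 0]]
12.17 [ 0.5907 -0.2016] [[-0.0033, -0.0018, 0], [-0.0034, -0.0016, 0], [-0.0034, -0.0014, 0], [-0.0036, -0.0013, 0], [-0.0036, -0.0011, 0]]
12.42 [ 0.5721 -0.2042] [[-0.0036, -0.0009, 0], [-0.0037, -0.0007, 0], [-0.0038, -0.0005, 0], [-0.0037, -0.0003, 0], [-0.0038, -0.0002, 0]]
12.67 [ 0.5535 -0.2021] [[-0.0037, 0.0, 0], [-0.0038, 0.0003, 0], [-0.0037, 0.0004, 0], [-0.0037, 0.0006, 0], [-0.0037, 0.0008, 0]]
12.92 [ 0.536  -0.1955] [[-0.0036, 0.0009, 0], [-0.0036, 0.0012, 0], [-0.0035, 0.0013, 0], [-0.0035, 0.0015, 0], [-0.0033, 0.0017, 0]]
13.17 [ 0.5206 -0.1848] [[-0.0033, 0.0018, 0], [-0.0032, 0.002, 0], [-0.0031, 0.0022, 0], [-0.003, 0.0023, 0], [-0.0028, 0.0024, 0]]
13.42 [ 0.5083 -0.1706] [[-0.0027, 0.0026, 0], [-0.0026, 0.0027, 0], [-0.0025, 0.0029, 0], [-0.0023, 0.0029, 0], [-0.0022, 0.0031, 0]]
```

>>> jog_arm:
  hand: [0.02,0.02,0.02,0.02,0.02]
  travel:
    - [0.0006,-0.0037,0]
    - [0.0005,-0.0037,0]
    - [0.0002,-0.0038,0]
    - [0.0001,-0.0037,0]
    - [-0.0001,-0.0038,0]
  yaw: [0,0,0,0,0]

```text
time_s: 16.7
position: [0.6455, -0.1311, 0.1844]
tool_rot: [[-0.51, 0.86, -0.0], [0.86, 0.51, 0.003], [0.003, 0.001, -1.0]]
ft_force: [-2.6, 8.0, 6.2]
grip_width: 0.0259
gripper_force: 45.3
```

```bash
python3 f.py
```

```text
theta 10.88981156100569 resist 7.926045798989241 radial -2.790835505413522 [ 0.64551657 -0.13105794  0.18439044]
```

>>> jog_arm:
  hand: [0.02,0.02,0.02,0.02,0.02]
  travel:
    - [-0.0003,-0.0037,0]
    - [-0.0005,-0.0038,0]
    - [-0.0007,-0.0037,0]
    - [-0.0008,-0.0036,0]
    - [-0.0011,-0.0036,0]
  yaw: [0,0,0,0,0]

```text
time_s: 17.32
position: [0.6427, -0.1494, 0.1844]
tool_rot: [[-0.51, 0.86, 0.001], [0.86, 0.51, 0.003], [0.002, 0.003, -1.0]]
ft_force: [-0.7, 8.7, 5.2]
grip_width: 0.026
gripper_force: 45.2
```

```bash
python3 f.py
```

```text
theta 11.13717943895035 resist 8.155789897008802 radial -2.9983894064390935 [ 0.64273322 -0.14936445  0.18444549]
```

>>> jog_arm:
  hand: [0.02,0.02,0.02,0.02,0.02]
  travel:
    - [-0.0012,-0.0036,0]
    - [-0.0014,-0.0035,0]
    - [-0.0016,-0.0034,0]
    - [-0.0017,-0.0033,0]
    - [-0.0019,-0.0033,0]
  yaw: [0,0,0,0,0]

```text
time_s: 17.95
position: [0.6355, -0.1666, 0.1844]
tool_rot: [[-0.51, 0.86, 0.003], [0.86, 0.51, 0.003], [0.001, 0.004, -1.0]]
ft_force: [2.1, 8.2, 4.9]
grip_width: 0.0262
gripper_force: 45.2
```

```bash
python3 f.py
```

```text
theta 11.386821788088557 resist 8.194157277689232 radial -2.285849009528896 [ 0.63551217 -0.16660744  0.18444324]
```

>>> jog_arm:
  hand: [0.02,0.02,0.02,0.02,0.02]
  travel:
    - [-0.0021,-0.0031,0]
    - [-0.0022,-0.003,0]
    - [-0.0024,-0.003,0]
    - [-0.0025,-0.0028,0]
    - [-0.0026,-0.0026,0]
  yaw: [0,0,0,0,0]

```text
time_s: 18.58
position: [0.625, -0.1806, 0.1846]
tool_rot: [[-0.511, 0.86, 0.007], [0.86, 0.511, 0.003], [-0.001, 0.007, -1.0]]
ft_force: [10.5, 10.5, 3.6]
grip_width: 0.0261
gripper_force: 45.1
```

```bash
python3 f.py
```

```text
theta 11.62053365642494 resist 14.777247186221896 radial 0.4032352036635212 [ 0.62501763 -0.18062456  0.18457251]
```

Resistance rose by about 6.6 N, so the grip is roughly 50 N, which is snug. I'll ease the load off and let go.

>>> jog_arm:
  hand: [0.02,0.02,0.02,0.085,0.085]
  travel:
    - [0.001,0.001,0]
    - [0.001,0.001,0]
    - [0,0,0]
    - [0,0,0]
    - [0,0,0]
  yaw: [0,0,0,0,0]

```text
time_s: 19.2
position: [0.6245, -0.1812, 0.1832]
tool_rot: [[-0.509, 0.861, -0.001], [0.861, 0.509, 0.0], [0.001, -0.001, -1.0]]
ft_force: [0.2, 1.2, 0.7]
grip_width: 0.0618
gripper_force: 0.0
```

>>> jog_arm:
  hand: [0.085,0.085,0.085,0.085,0.085]
  travel:
    - [0,0,0]
    - [0,0,0]
    - [0,0,0.03]
    - [0,0,0.05]
    - [0,0,0.05]
  yaw: [0,0,0,0,0]

```text
time_s: 19.82
position: [0.6245, -0.1809, 0.315]
tool_rot: [[-0.509, 0.861, -0.0], [0.861, 0.509, 0.0], [0.0, -0.0, -1.0]]
ft_force: [0.6, -0.1, 0.6]
grip_width: 0.085
gripper_force: 0.0
```

>>> jog_arm:
  hand: [0.085,0.085,0.085,0.085,0.085]
  travel:
    - [-0.01,0.03,0]
    - [-0.01,0.04,0]
    - [-0.01,0.04,0]
    - [-0.01,0.03,0]
    - [0,0,0]
  yaw: [0,0,0,0,0]

```text
time_s: 20.45
position: [0.5843, -0.0392, 0.3143]
tool_rot: [[-0.511, 0.859, 0.001], [0.859, 0.511, -0.0], [-0.001, 0.001, -1.0]]
ft_force: [0.4, -0.0, -0.7]
grip_width: 0.0849
gripper_force: 0.0
```

Run:
```python
from h import *
st=env.observe();save("wrist","w6.png");print(st["position"],st["ft_force"],proj("wrist",[.571,-.129,.16],st))
```

```text
[ 0.58429164 -0.0392348   0.31429679] [ 0.44779709 -0.04999724 -0.65965492] [220.85988417 262.43172717]
```

View pics/w6.png

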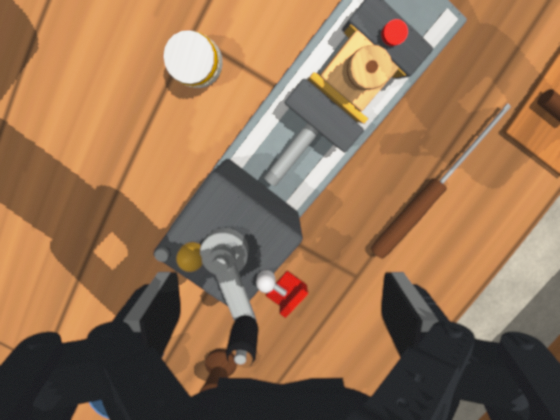

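The blank is square between the pad (338,98) and the stop, upright and with nothing touching it. I'll check that the crank stayed put, then hand in.

Run:
```python
from h import *
st=env.observe();k=onz("wrist",241,355,.209,st)[:2];a=onz("wrist",223,261,.16,st)[:2]
print(k,a)
for c in(a,np.array([.5705,-.129])):
    d=k-c;print(np.hypot(*d),(-1.704-np.arctan2(d[1],d[0]))%(2*np.pi)+6.2832)
```

```text
[ 0.62441265 -0.17689654] [ 0.57227707 -0.1277578 ]
0.07164310733652861 11.618200753649438
0.0721155538472027 11.588760110514547
```

The crank held at about 11.6 rad, so I'm handing in.

```bash
python3 -c "
from rig import env
print(env.close_job())"
```

```text
the job is handed in; nothing more can be done
None
```

The job is handed in: the blank stands square between the pad and the stop, gripped at an estimated 50 N (from the crank's feel), with the crank let go and holding at about 11.6 rad; the judge's result was not shown.

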